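# Seat a hub flange in a three-point locating nest

### The arm

A 6-joint arm with a two-finger parallel gripper is mounted at the origin on the work surface. World frame = base frame: x ahead of the robot, y to its left, z up, the work surface at z = 0. Lengths are in mm, angles in degrees, forces in N, time in s.
With the tool pointing down it reaches from about 300 to 850 mm from the base axis. Payload 4.2 kg.
Tool frame: the origin (TCP) lies at the very end of the fingers, on their centre line; the grasp point (between the pads) lies env.grip_point_offset behind it (env.grip_point_offset is the distance from the TCP to the grasp point, in mm); z points along the fingers, y is the direction in which the jaws open and shut (so a half turn about z gives the same grasp; the last joint's range is limited). The gripper opens to 91 mm and grips with 3 to 60 N. Pads are 32 mm wide; open, the fingers measure 118 mm over their backs; the gripper's body (76 mm by 178 mm) begins 60 mm behind the grasp point.
Start: joints at [-66.692, 18.312, 89.639, -0, 72.044, -1.146], TCP at [238.032, -523.435, 213.976] pointing down, gripper open.
Joint ranges: [-177.97, 177.97], [-48.28, 115.42], [12.27, 149.76], [-77.06, 257.06], [2.81, 150.46], [-146.56, 146.56]. Speed limits (degrees/s): [147.25, 147.25, 180, 180, 180, 180].

### API

Orientations are given as [roll, pitch, yaw] about the fixed x, y, z axes, in that order (R = Rz(yaw) Ry(pitch) Rx(roll)).
In Python, from workcell import env, grab_frame, camera_params gives the robot as it stands. The module is installed in compiled form; this text tells all that it offers.
- The arm moves only by the shell command python3 -m creep 'ROWS' [OPENING] [FORCE]. ROWS is a JSON object of lists of equal length, an entry for each row: "offset": the shift along the tool's x, y, z in m, a list of three; "rotation": the turn, a rotation vector about the tool's x, y, z in degrees, a list of three. A call has 1 to 5 rows; each row shifts and turns the commanded pose from where the row before left it, along the tool's axes as they then stand; what a row does not reach is not made up. A row lasts 1/8 s, in which the tool goes at most 62.5 mm and 10.7 degrees, less where a joint would pass 70% of its speed; a pose out of reach is approached as far as the arm can. A call is refused whole if a number of a shift passes 0.0625 or a number of a turn 10.7, either way. A call with a gripper value outside its range is refused whole. OPENING is the closure, from 0 (fully open) to 1 (shut), set as the call begins (- or left out, the last holds). The fingers move at their own pace and stop on an object; FORCE is the grip in N (left out, the last holds). Time passes only in rows, so rows that do not move let the fingers close. It gives the time, the measured TCP pose, the force and the opening at its end, in the units of the state.
- env.state(): the state, without advancing time (a new reading comes with each control period).
- grab_frame(name): name is "scene" or "top" or "wrist"; returns the picture (420x560x3 uint8, red, green, blue); there is no depth.
- camera_params(name): a dict with "mtx" (3x3 intrinsics, pixels), "k1" (the pictures are not rectified: a ray, as slopes to the right and down, at radius r is drawn at 1 + k1 r^2 times it, then the intrinsics apply), "R" (3x3) and "t" (3): a world point X has camera coordinates R X + t. Camera axes: x right, y down, z forward; pixel columns grow to the right and rows downward; lengths in mm; the calibration is good to about 2 mm. A picture is of the moment at which its call begins: read the wrist's pose just before it. camera_params takes no time and is no camera call; for the wrist camera it gives the pose at the moment of the call.
- env.job_done(): hands the job in, once; it reports no verdict.
The state is a dict: "time_s": time; "qpos": joint angles; "qvel": joint speeds; "effort": joint torques, N m; "ee_pos": TCP position; "ee_rot": TCP orientation; "force": force on the tool from outside, world axes, zero at the start; "torque": the same for the moment, N m; "gripper_width": finger opening in mm.
Only numpy, scipy, OpenCV 4.12 (cv2) and the standard library are available. Lean on these libraries where they do the work, as an engineer would, in place of code of your own. Each camera call takes 0.05 s, during which the arm holds its last target.

### The job

Take the hub flange from the bench and set it down flat on the plate of the locating nest, between the two pins and the sliding stop. Then push the stop by its upright post so that it nudges the flange home until it bears on both pins, hold it there for a moment with a firm but gentle push (at least 6 N on each pin, never more than 15 N on either), and let go, leaving the flange touching both pins and the stop. Leave the other things on the bench alone.

Things in the scene. Friction and masses are not known exactly. Their poses are not given: they have to be found in the camera images.
- flange_center (a point): The hub flange, a loose plain steel part of about 0.4 to 0.65 kg, standing on the bench: a round disc 90 mm in diameter and 12 mm thick with a round hub 38 mm in diameter rising from its middle, 56 mm high in all, dark bore on top. This point is on its axis, 28 mm above its underside; z is its axis. Grip it by the hub.
- flange: The same hub flange; origin at the centre of its underside.
- nest: The locating nest: a fixed aluminium plate 150 mm (x) by 235 mm (y) by 14 mm thick, lying on the bench. Origin on its underside, below the place where the flange's axis is when home; the plate reaches from y = -77 to +157 mm. The two pins are on its -y side, the sliding stop on its +y side; it lies at varying position and yaw.
- nest_home (a point): Point on the plate's top surface (14 mm above the bench) where the flange's underside centre is when it touches both pins. Axes as the nest's: the stop pushes along -y.
- pin_a: Fixed steel locating pin, 16 mm in diameter, standing 16 mm above the plate, at x = -37.5, y = -37.5 mm in the nest's axes. Origin at its foot, on the plate.
- pin_b: The other pin, the same, at x = +37.5, y = -37.5 mm.
- stop (a joint): Slide of the stop in m: 0 fully back, growing as it moves towards the pins (nest -y), range 0 to 0.038, starts at 0 to 0.010. Its flat front face, 40 mm wide, up to 16.5 mm above the plate, is 75 mm minus this value from the home point; at 0.030 it touches a flange that is home. It slides with about 3 N of friction and stays where left.
- stop_post (a point): Middle of the upright round post on the stop: 16 mm thick, from 30 to 80 mm above the bench, 26 mm behind the stop's front face. Axes as the nest's. Disc, plate, pins and stop are smooth, oiled metal: sliding stop and flange along takes about 4 N; what is pushed beyond that reaches the pins (each about 0.6 of it). Push 17 to 22 N. All is rigid: the force rises steeply within a millimetre.
- spray_can: Bystander: orange can with a white cap, 64 mm in diameter, 190 mm high, beyond the nest; origin under its centre.
- collar: Bystander: plain steel ring without a hub, 60 mm in diameter, 22 mm high; origin under its centre.
- wrench: Bystander: steel wrench lying on the bench.
- offcut: Bystander: short dark steel bar end, 44 mm in diameter, 60 mm high; origin under its centre.
Not all that is in view belongs to the job. Of the things shaped like the flange, the bare steel one is meant.

How it is judged:
By the outcome, as a careful person would: the job done as asked, in the order asked, and still so for the second after the job is handed in, with the robot touching nothing.
It also fails if it takes over 69 s, if anything falls off the work surface, if the arm or the gripper's body presses on something with over 40 N, if the wrist force passes 120 N, or if a joint passes its speed limit or range.

## Working session

There is one attempt and no reset: what is moved stays moved. The work goes in short steps, Python scripts to look and compute and a shell command to move; the robot and the scene stay as the last step left them, time stands still between calls to the robot, and variables do not carry over. Pictures are saved under pics/ and viewed, and the job is handed in when it is done.

```bash
mkdir -p pics
python3 - <<'E'
from workcell import env, grab_frame, camera_params
import cv2
for n in ["scene","top"]:
    im=grab_frame(n); cv2.imwrite(f"pics/{n}0.png",im[:,:,::-1])
    p=camera_params(n); print(n,p)
print(env.state(),env.grip_point_offset)
E
```

```text
scene {'mtx': array([[482.46796362,   0.        , 280.84035111],
       [  0.        , 482.46796362, 202.42303223],
       [  0.        ,   0.        ,   1.        ]]), 'k1': -0.12209964752552176, 'R': array([[-0.88276157,  0.46964222,  0.01296921],
       [ 0.39270315,  0.75273427, -0.52837048],
       [-0.25790745, -0.46133211, -0.84891486]]), 't': array([ 515.42805173, -262.67137963, 1251.83474346])}
top {'mtx': array([[498.99325009,   0.        , 283.29965162],
       [  0.        , 498.99325009, 204.55455283],
       [  0.        ,   0.        ,   1.        ]]), 'k1': 0.0031710674232804173, 'R': array([[-0.01189319, -0.99990289,  0.00726426],
       [-0.98068649,  0.01024565, -0.19531778],
       [ 0.19522439, -0.00944691, -0.9807131 ]]), 't': array([  80.66966627,  621.07566954, 1178.03669209])}
{'time_s': 0.1, 'qpos': array([-6.66934544e+01,  1.83470979e+01,  8.96993947e+01, -3.50231130e-03,
        7.20449804e+01, -1.14567069e+00]), 'qvel': array([ 0.00755614, -0.18404406, -0.08757726,  0.08197379,  0.03084658,
        0.01686281]), 'effort': array([-9.44836283e-04, -4.13332880e+01, -2.32508844e+01,  7.28461845e-02,
        4.21868975e-02, -5.02653040e-05]), 'ee_pos': array([ 237.81552047, -523.01112682,  213.21333508]), 'ee_rot': array([-1.79908479e+02,  1.50040483e-03,  2.44532998e+01]), 'force': array([-0.08835002,  0.15619716,  0.35864832]), 'torque': array([ 0.01585112,  0.05687466, -0.02273643]), 'gripper_width': 91.79155468599} 18.8
```

View pics/scene0.png

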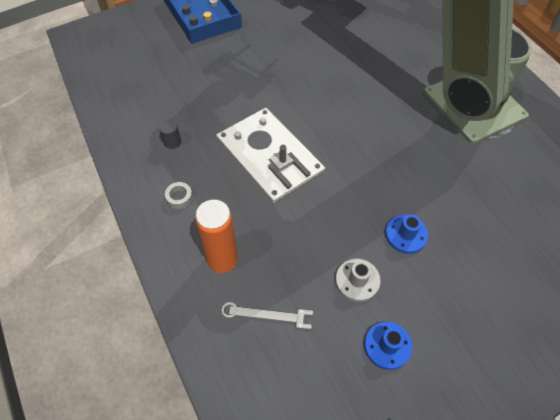

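View pics/top0.png

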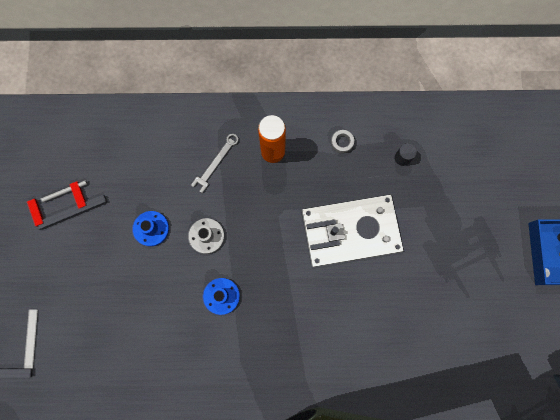

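The silver flange is at about (206,236) in the top view, with blue decoys at (151,228) and (222,296). The nest is at about (352,230), with its pins to the right at (380,210) and (386,238) and the stop to the left at (335,232). Next I'll measure these.

```bash
cat > h.py <<'E'
import numpy as np, cv2
from workcell import env, grab_frame, camera_params
def ray(p,uv,z):
    K=p['mtx'];d=np.array([p['k1'],0,0,0,0.])
    # radial 1+k1 r^2 = opencv model
    xy=cv2.undistortPoints(np.array(uv,float).reshape(-1,1,2),K,d).reshape(-1,2)
    c=-p['R'].T@p['t']; D=np.c_[xy,np.ones(len(xy))]@p['R']
    return c+D*((z-c[2])/D[:,2])[:,None]
def proj(p,X):
    X=np.atleast_2d(X).astype(float)
    return cv2.projectPoints(X,cv2.Rodrigues(p['R'])[0],p['t'],p['mtx'],np.array([p['k1'],0,0,0,0.]))[0].reshape(-1,2)
def circfit(P):
    A=np.c_[P[:,:2],np.ones(len(P))];b=(P[:,:2]**2).sum(1)
    s=np.linalg.lstsq(A,b,rcond=None)[0];c=s[:2]/2;return c,np.sqrt(s[2]+c@c)
E
python3 - <<'E'
from h import *
for n,fc,nc in [("top",(206,236),(352,230)),("scene",(358,280),(270,155))]:
    im=cv2.imread(f"pics/{n}0.png");p=camera_params(n)
    hsv=cv2.cvtColor(im,cv2.COLOR_BGR2HSV)
    m=((hsv[...,2]>115)&(hsv[...,1]<70)).astype(np.uint8)*255
    cs,_=cv2.findContours(m,cv2.RETR_EXTERNAL,cv2.CHAIN_APPROX_NONE)
    for c in cs:
        a=cv2.contourArea(c)
        if a<300: continue
        (x,y),_=cv2.minEnclosingCircle(c)
        if np.hypot(x-fc[0],y-fc[1])<12:
            h=cv2.convexHull(c).reshape(-1,2)
            P=ray(p,c.reshape(-1,2),12); C,r=circfit(P)
            for _ in range(5):
                e=np.abs(np.hypot(*(P[:,:2]-C).T)-r);C,r=circfit(P[e<1.5+0*e]);
            print(n,"flange",C,r)
        if np.hypot(x-nc[0],y-nc[1])<20:
            P=ray(p,c.reshape(-1,2),14)[:,:2].astype(np.float32)
            R=cv2.minAreaRect(P); print(n,"nest",a,R); print(cv2.boxPoints(R))
    x,y=nc
    cv2.imwrite(f"pics/{n}z.png",cv2.resize(im[y-60:y+60,x-70:x+70],None,fx=5,fy=5,interpolation=cv2.INTER_CUBIC))
    x,y=fc
    cv2.imwrite(f"pics/{n}f.png",cv2.resize(im[y-30:y+30,x-35:x+35],None,fx=6,fy=6,interpolation=cv2.INTER_CUBIC))
E
```

```text
top flange [554.03923349 272.41772498] 44.23127279054219
top nest 5202.0 ((563.8983764648438, -100.93116760253906), (149.44863891601562, 235.6408233642578), 9.01121997833252)
[[ 471.64233      3.7311544]
 [ 508.5503    -229.00131  ]
 [ 656.1544    -205.59349  ]
 [ 619.24646     27.138977 ]]
scene flange [552.42610575 274.05523473] 45.68593527096058
scene nest 5186.0 ((563.9802856445312, -97.11015319824219), (155.55136108398438, 243.08578491210938), 9.303606033325195)
[[ 467.57834    10.26023 ]
 [ 506.87704  -229.6279  ]
 [ 660.3822   -204.48053 ]
 [ 621.0835     35.407593]]
```

View pics/topz.png

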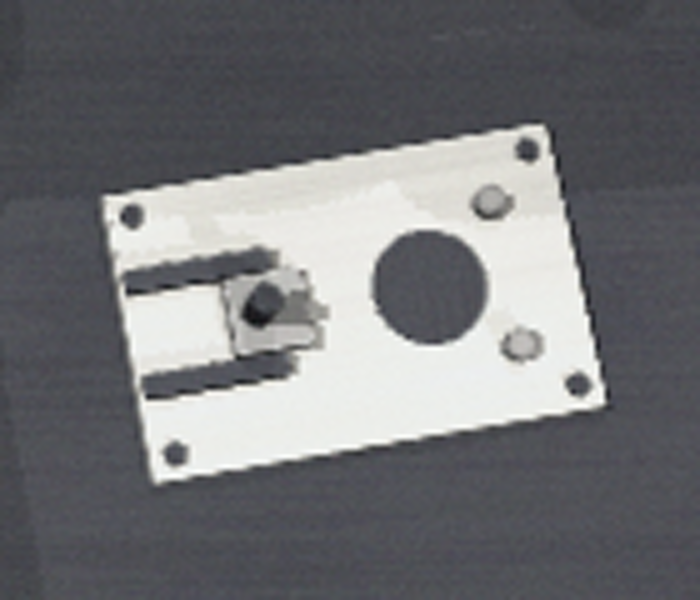

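View pics/scenez.png

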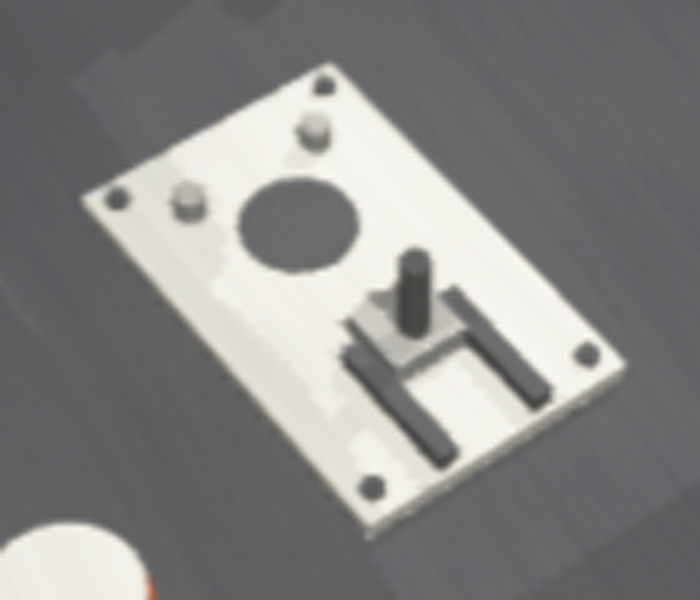

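View pics/topf.png

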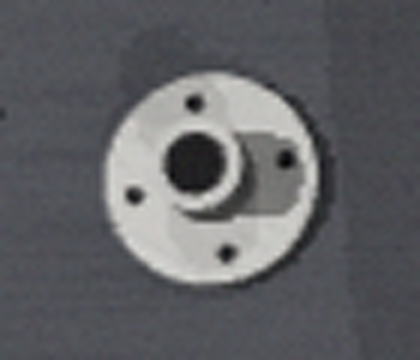

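Run:
```python
from h import *
T=camera_params("top");S=camera_params("scene")
zt=lambda x,y:(282+x/5-.4,170+y/5-.4); zs=lambda x,y:(200+x/5-.4,95+y/5-.4)
def tri(a,b):
    A=[];
    for p,uv in((T,a),(S,b)):
        X0=ray(p,[uv],0)[0];X1=ray(p,[uv],100)[0];d=(X1-X0)/np.linalg.norm(X1-X0);A.append((np.eye(3)-np.outer(d,d),X0))
    return np.linalg.lstsq(np.vstack([a for a,_ in A]),np.hstack([a@x for a,x in A]),rcond=None)[0]
print("pins top",ray(T,[zt(488,199),zt(519,342)],30)); print("pins scene",ray(S,[zs(315,124),zs(189,193)],30))
print("hole top",ray(T,[zt(430,287)],14)," scene",ray(S,[zs(298,225)],14))
print("post top T",ray(T,[zt(258,308)],80),"S",ray(S,[zs(415,255)],80))
print("post foot S",ray(S,[zs(414,332)],30))
print("stop front edge S z30.5",ray(S,[zs(350,322),zs(372,288)],30.5))
print("hub top T",ray(T,[(206-35+194/6,236-30+163/6)],56),"scene",ray(S,[(362,269)],56))
print("can top",ray(T,[(272,127)],190))
u=np.array([0.9877,.1564]);v=np.array([-.1564,.9877])
H=np.array([570.2,-140.4])
for nm,X in(("pinsT",ray(T,[zt(488,199),zt(519,342)],30)),("pinsS",ray(S,[zs(315,124),zs(189,193)],30)),("postT",ray(T,[zt(258,308)],80)),("postS",ray(S,[zs(415,255)],80)),("hole",ray(T,[zt(430,287)],14))):
    print(nm,[( round((x[:2]-H)@u,1),round((x[:2]-H)@v,1)) for x in X])
```

```text
pins top [[ 612.97876281 -170.44853375   30.        ]
 [ 539.61782989 -182.43929867   30.        ]]
pins scene [[ 539.00709743 -179.74500218   30.        ]
 [ 611.99274558 -168.52632911   30.        ]]
hole top [[ 570.47026035 -141.74630161   14.        ]]  scene [[ 569.17727917 -138.80079742   14.        ]]
post top T [[551.14084316 -46.06714408  80.        ]] S [[553.72953996 -50.60352412  80.        ]]
post foot S [[555.79673832 -46.01003115  30.        ]]
stop front edge S z30.5 [[579.35293642 -64.2867303   30.5       ]
 [561.27269734 -77.09746135  30.5       ]]
hub top T [[553.16408792 271.38656976  56.        ]] scene [[550.79843216 273.52083909  56.        ]]
can top [[777.56009351  98.68309162 190.        ]]
pinsT [(np.float64(37.6), np.float64(-36.4)), (np.float64(-36.8), np.float64(-36.7))]
pinsS [(np.float64(-37.0), np.float64(-34.0)), (np.float64(36.9), np.float64(-34.3))]
postT [(np.float64(-4.1), np.float64(96.2))]
postS [(np.float64(-2.2), np.float64(91.3))]
hole [(np.float64(0.1), np.float64(-1.4))]
```

```bash
python3 -m creep '{"offset":[[0,0,0],[0,0,0],[0,0,0],[0,0,0],[0,0,0]],"rotation":[[0,0,-10.7],[0,0,-10.7],[0,0,-10.7],[0,0,-10.7],[0,0,-10.7]]}' 0 20; python3 -m creep '{"offset":[[0,0,0],[0,0,0],[0,0,0]],"rotation":[[0,0,-10.7],[0,0,-10.4],[0,0,0]]}'
```

```text
time_s: 0.72
ee_pos: [237.9, -523.1, 213.5]
ee_rot: [-180.0, -0.0, 78.3]
force: [0.4, -0.8, -0.5]
gripper_width: 91.0
time_s: 1.1
ee_pos: [237.9, -523.2, 213.5]
ee_rot: [-180.0, -0.0, 98.9]
force: [0.5, -0.5, -1.3]
gripper_width: 91.2
```

```bash
python3 -m creep '{"offset":[[0.048,0.028,0],[0.048,0.028,0],[0.048,0.028,0],[0.048,0.028,0],[0.048,0.028,0]],"rotation":[[0,0,0],[0,0,0],[0,0,0],[0,0,0],[0,0,0]]}'; python3 -m creep '{"offset":[[0.048,0.028,0],[0.048,0.028,0],[0.048,0.028,0],[0.048,0.028,0],[0.048,0.028,0]],"rotation":[[0,0,0],[0,0,0],[0,0,0],[0,0,0],[0,0,0]]}';python3 -m creep '{"offset":[[0.048,0.028,0],[0.048,0.028,0],[0.048,0.028,0],[0.030,0.020,0],[0,0,0]],"rotation":[[0,0,0],[0,0,0],[0,0,0],[0,0,0],[0,0,0]]}'
python3 - <<'E'
from h import *
p=camera_params("wrist");print(env.state()['ee_pos'],env.state()['ee_rot'],p)
im=grab_frame("wrist");cv2.imwrite("pics/w1.png",im[:,:,::-1])
np.save("w1.npy",[p],allow_pickle=True)
E
```

```text
time_s: 1.72
ee_pos: [338.9, -262.7, 214.0]
ee_rot: [180.0, 0.0, 98.8]
force: [1.2, -0.1, -0.1]
gripper_width: 91.0
time_s: 2.35
ee_pos: [439.4, -3.5, 214.0]
ee_rot: [180.0, 0.0, 98.9]
force: [0.0, -1.0, -0.0]
gripper_width: 90.8
time_s: 2.98
ee_pos: [514.8, 184.9, 213.2]
ee_rot: [-180.0, -0.0, 99.1]
force: [-0.1, -0.2, 1.0]
gripper_width: 91.2
[514.83465886 184.90967961 213.19393369] [-1.79965239e+02 -4.84865430e-03  9.90653277e+01] {'mtx': array([[350.21577812,   0.        , 280.38373655],
       [  0.        , 350.21577812, 211.84130284],
       [  0.        ,   0.        ,   1.        ]]), 'k1': -0.03291982836212073, 'R': array([[ 9.87795802e-01,  1.55754359e-01, -1.83471724e-04],
       [ 1.50565810e-01, -9.54587133e-01,  2.57086256e-01],
       [ 3.98671654e-02, -2.53976349e-01, -9.66388443e-01]]), 't': array([-537.25477417,   69.01345615,  416.08402243])}
```

View pics/w1.png

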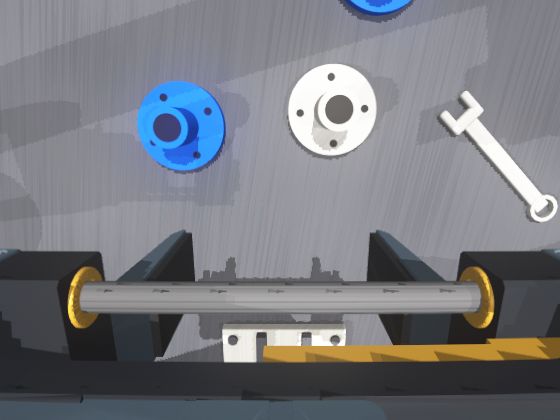

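The wrist view shows the steel flange at about (332,110), with a blue one to its left at (182,126). Next I'll fit the steel disc.

Run:
```python
from h import *
p=np.load("w1.npy",allow_pickle=True)[0]
im=cv2.imread("pics/w1.png");hsv=cv2.cvtColor(im,cv2.COLOR_BGR2HSV)
m=((hsv[...,2]>190)&(hsv[...,1]<60)).astype(np.uint8)*255
m=cv2.morphologyEx(m,cv2.MORPH_OPEN,np.ones((3,3)))
m[:55]=0;m[165:]=0;m[:,:275]=0;m[:,390:]=0
c=max(cv2.findContours(m,cv2.RETR_EXTERNAL,cv2.CHAIN_APPROX_NONE)[0],key=cv2.contourArea)
P=ray(p,c.reshape(-1,2),12)[:,:2];C,r=circfit(P)
for _ in range(8):
    e=np.abs(np.hypot(*(P-C).T)-r);C,r=circfit(P[e<2.]) 
print(C,r,(e<2).sum(),len(e))
s=env.state();y=np.radians(s['ee_rot'][2]);d=C-s['ee_pos'][:2]
print("tool dx,dy",d@[np.cos(y),np.sin(y)],d@[np.sin(y),-np.cos(y)])
print("bore",ray(p,[(339.5,110)],56))
```

```text
[554.47600459 271.95461364] 44.8898493786355 252 252
tool dx,dy 81.07935219627196 53.721311692675194
bore [[555.18479661 271.3246669   56.        ]]
```

```bash
python3 -m creep '{"offset":[[0.0405,0.027,0],[0.0405,0.0267,0],[0,0,0.05],[0,0,0.05],[0,0,0]],"rotation":[[0,0,0],[0,0,0],[0,0,0],[0,0,0],[0,0,0]]}'
python3 - <<'E'
from h import *
s=env.state();print(s['ee_pos'],s['ee_rot']);y=np.radians(s['ee_rot'][2]);d=np.array([554.5,272])-s['ee_pos'][:2]
print("tool dx,dy",d@[np.cos(y),np.sin(y)],d@[np.sin(y),-np.cos(y)])
E
```

```text
time_s: 3.65
ee_pos: [551.6, 268.7, 110.3]
ee_rot: [-179.5, 0.2, 98.9]
force: [-0.2, -0.5, 1.4]
gripper_width: 91.3
[551.58438898 268.6957789  110.34551485] [-1.79458816e+02  1.78733524e-01  9.89179350e+01]
tool dx,dy 2.8123007008389953 3.3925844776256575
```

```bash
python3 -m creep '{"offset":[[0,0,0],[0,0,0]],"rotation":[[0,0,0],[0,0,0]]}'
python3 - <<'E'
from h import *
s=env.state();print(s['ee_pos'],s['ee_rot']);y=np.radians(s['ee_rot'][2]);d=np.array([554.5,272])-s['ee_pos'][:2]
print("tool dx,dy",d@[np.cos(y),np.sin(y)],d@[np.sin(y),-np.cos(y)])
E
```

```text
time_s: 3.9
ee_pos: [556.2, 271.5, 116.7]
ee_rot: [179.7, -0.1, 99.0]
force: [-0.1, 0.1, 0.4]
gripper_width: 91.5
[556.15997183 271.50560892 116.74121196] [ 1.79721619e+02 -7.05121060e-02  9.90006844e+01]
tool dx,dy 0.7479997688686318 -1.5621860884777687
```

```bash
python3 -m creep '{"offset":[[0,0,0.015],[0,0,0.025],[0,0,0.02],[0,0,0.012],[0,0,0]],"rotation":[[0,0,0],[0,0,0],[0,0,0],[0,0,0],[0,0,0]]}'; python3 -m creep '{"offset":[[0,0,0],[0,0,0]],"rotation":[[0,0,0],[0,0,0]]}'
python3 - <<'E'
from h import *
s=env.state();print(s['ee_pos'],s['ee_rot']);y=np.radians(s['ee_rot'][2]);d=np.array([554.5,272])-s['ee_pos'][:2]
print("tool dx,dy",d@[np.cos(y),np.sin(y)],d@[np.sin(y),-np.cos(y)])
E
```

```text
time_s: 4.53
ee_pos: [554.1, 271.0, 41.1]
ee_rot: [-179.9, 0.0, 99.1]
force: [0.0, -0.1, 0.1]
gripper_width: 91.4
time_s: 4.78
ee_pos: [555.2, 271.6, 42.8]
ee_rot: [179.9, -0.0, 99.1]
force: [-0.5, -0.9, -0.3]
gripper_width: 91.3
[555.21511198 271.55630741  42.83281565] [ 1.79898779e+02 -2.26402957e-02  9.90551573e+01]
tool dx,dy 0.5507110340942815 -0.6363690865825914
```

Well centred. I'll go down 22 mm and grip at moderate force.

```bash
python3 -m creep '{"offset":[[0.0005,0,0.008],[0,0,0.008],[0,0,0.006],[0,0,0],[0,0,0]],"rotation":[[0,0,0],[0,0,0],[0,0,0],[0,0,0],[0,0,0]]}'; python3 -m creep '{"offset":[[0,0,0],[0,0,0],[0,0,0],[0,0,0],[0,0,0]],"rotation":[[0,0,0],[0,0,0],[0,0,0],[0,0,0],[0,0,0]]}' 1 30;  python3 -m creep '{"offset":[[0,0,0],[0,0,0],[0,0,0]],"rotation":[[0,0,0],[0,0,0],[0,0,0]]}'
```

```text
time_s: 5.4
ee_pos: [554.7, 271.8, 19.9]
ee_rot: [180.0, 0.0, 99.1]
force: [-0.2, 0.3, -0.4]
gripper_width: 91.0
time_s: 6.02
ee_pos: [554.5, 271.8, 19.9]
ee_rot: [180.0, 0.0, 99.1]
force: [0.2, 0.1, -0.4]
gripper_width: 44.0
time_s: 6.4
ee_pos: [554.5, 271.8, 19.9]
ee_rot: [-180.0, 0.0, 99.1]
force: [-1.0, -0.6, -0.4]
gripper_width: 37.2
```

```bash
python3 -m creep '{"offset":[[0,0,-0.010],[0,0,-0.025],[0,0,-0.03],[0,0,-0.025],[0,0,-0.012]],"rotation":[[0,0,0],[0,0,0],[0,0,0],[0,0,0],[0,0,0]]}'; python3 -m creep '{"offset":[[-0.010,0,0],[-0.025,-0.003,0],[-0.03,-0.004,0],[-0.035,-0.005,0],[-0.035,-0.005,0]],"rotation":[[0,0,0],[0,0,0],[0,0,0],[0,0,0],[0,0,0]]}'; python3 -m creep '{"offset":[[-0.038,-0.005,0],[-0.038,-0.005,0],[-0.038,-0.005,0],[-0.038,-0.005,0],[-0.035,-0.005,0]],"rotation":[[0,0,0],[0,0,0],[0,0,0],[0,0,0],[0,0,0]]}'; python3 -m creep '{"offset":[[-0.030,-0.005,0],[-0.025,-0.0025,0],[-0.015,0,0],[-0.006,0,0],[0,0,0]],"rotation":[[0,0,0],[0,0,0],[0,0,0],[0,0,0],[0,0,0]]}'; python3 -m creep '{"offset":[[0,0,0],[0,0,0],[0,0,0]],"rotation":[[0,0,0],[0,0,0],[0,0,0]]}'
python3 - <<'E'
from h import *
for n in ["scene","top"]: cv2.imwrite(f"pics/{n}2.png",grab_frame(n)[...,::-1])
a=cv2.imread("pics/scene2.png")[80:260,170:410]
b=cv2.imread("pics/top2.png")[150:330,240:480]
cv2.imwrite("pics/c2.png",cv2.resize(np.hstack([a,b]),None,fx=1.66,fy=1.66))
s=env.state();print(s['ee_pos'],s['ee_rot']);y=np.radians(s['ee_rot'][2]);d=np.array([568.1,-129])-s['ee_pos'][:2]
print("tool dx,dy",d@[np.cos(y),np.sin(y)],d@[np.sin(y),-np.cos(y)])
E
```

```text
time_s: 7.02
ee_pos: [554.9, 271.9, 123.4]
ee_rot: [179.9, -0.0, 99.1]
force: [-0.1, 0.1, -3.5]
gripper_width: 37.6
time_s: 7.65
ee_pos: [557.9, 133.8, 120.3]
ee_rot: [-179.8, 0.0, 99.1]
force: [0.3, -0.1, -3.8]
gripper_width: 37.5
time_s: 8.28
ee_pos: [562.4, -54.7, 120.4]
ee_rot: [-179.8, -0.0, 99.0]
force: [-0.3, -0.9, -5.1]
gripper_width: 37.5
time_s: 8.9
ee_pos: [568.1, -128.8, 121.5]
ee_rot: [-180.0, -0.0, 99.0]
force: [0.2, -0.8, -3.9]
gripper_width: 37.3
time_s: 9.28
ee_pos: [568.3, -128.6, 122.0]
ee_rot: [180.0, 0.0, 99.1]
force: [0.3, 0.1, -3.9]
gripper_width: 37.4
[ 568.31510708 -128.8006165   122.01209851] [1.79993892e+02 4.98783509e-03 9.90747815e+01]
tool dx,dy -0.1629604468686608 -0.24386210952420162
```

View pics/c2.png

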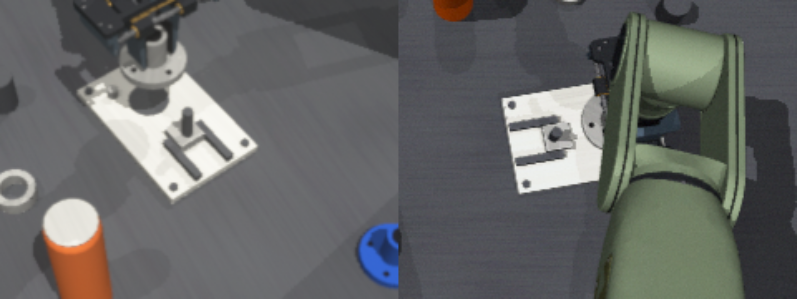

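The flange hangs level above the nest, centred at about (152,65) in the left half. I'll descend partway, then look again.

```bash
python3 -m creep '{"offset":[[0,0,0.010],[0,0,0.02],[0,0,0.02],[0,0,0.01],[0,0,0]],"rotation":[[0,0,0],[0,0,0],[0,0,0],[0,0,0],[0,0,0]]}';python3 -m creep '{"offset":[[0,0,0.004],[0,0,0],[0,0,0]],"rotation":[[0,0,0],[0,0,0],[0,0,0]]}'
python3 - <<'E'
from h import *
p=camera_params("wrist");w=grab_frame("wrist")[...,::-1];cv2.imwrite("pics/w3.png",w)
cv2.imwrite("pics/s3.png",grab_frame("scene")[...,::-1])
a=cv2.imread("pics/s3.png")[90:210,190:350]
cv2.imwrite("pics/c3.png",np.hstack([cv2.resize(a,None,fx=2.5,fy=2.5),cv2.resize(w,(400,300))]))
E
```

```text
time_s: 10.0
ee_pos: [567.8, -129.0, 61.1]
ee_rot: [-179.9, -0.0, 99.1]
force: [0.1, 0.1, -3.4]
gripper_width: 37.6
time_s: 10.38
ee_pos: [568.6, -129.1, 58.4]
ee_rot: [180.0, 0.0, 99.1]
force: [0.5, 0.0, -3.9]
gripper_width: 37.7
```

View pics/c3.png

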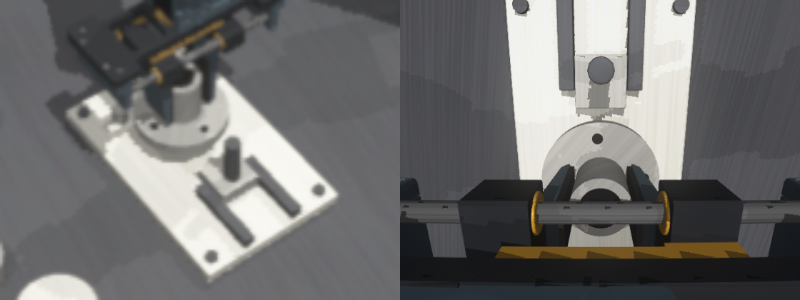

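In the wrist view the post cap is at about (280,98) and the disc sits below it, with a gap to the stop front. Next I'll measure these in nest axes.

Run:
```python
from h import *
p=camera_params("wrist");im=cv2.imread("pics/w3.png")
cv2.imwrite("pics/w3z.png",cv2.resize(im[60:260,180:380],None,fx=3,fy=3))
u=np.array([0.9877,.1564]);v=np.array([-.1564,.9877]);H=np.array([569.8,-140])
X=ray(p,[(280.5,98)],80)[0];print("post",X,(X[:2]-H)@u,(X[:2]-H)@v)
for nm,q,z in(("plate far corners holes",[(168,7),(392,7)],14),):
    for X in ray(p,q,z):print(nm,(X[:2]-H)@u,(X[:2]-H)@v)
```

```text
post [556.07408964 -50.61956481  80.        ] 0.42201840043213856 90.4277882163541
plate far corners holes -62.17967898905778 143.1177441150645
plate far corners holes 62.75479806730722 143.04037617339424
```

View pics/w3z.png

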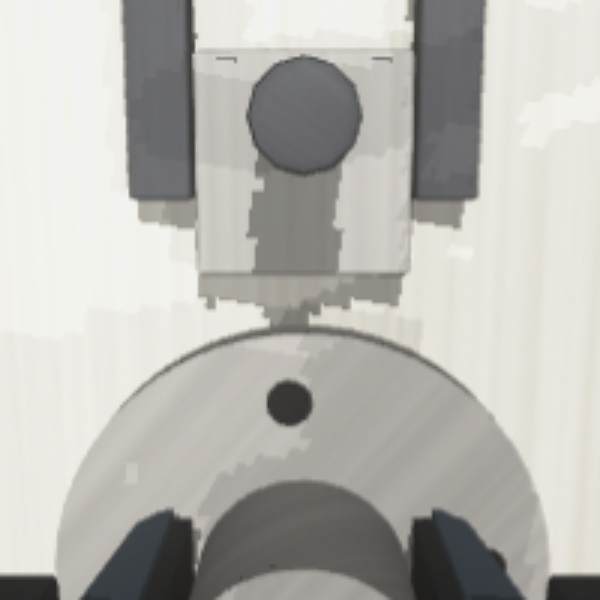

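Run:
```python
from h import *
p=camera_params("wrist")
u=np.array([0.9877,.1564]);v=np.array([-.1564,.9877]);H=np.array([569.8,-140])
for q,z in(((280.5,98.2),80),((280.8,150.5),30.5),((280,169.5),50.5)):
    X=ray(p,[q],z)[0];print((X[:2]-H)@u,(X[:2]-H)@v)
```

```text
0.42195749445036057 90.34965410455207
0.6355525962007338 64.90757618613782
0.17860299671571056 57.012795729540905
```

About 8 mm clear of the stop and 11 mm clear of home. I'll lower it.

```bash
python3 -m creep '{"offset":[[0,0,0.006],[0,0,0.007],[0,0,0.006],[0,0,0.002],[0,0,0]],"rotation":[[0,0,0],[0,0,0],[0,0,0],[0,0,0],[0,0,0]]}';python3 -m creep '{"offset":[[0,0,0.001],[0,0,0.001],[0,0,0]],"rotation":[[0,0,0],[0,0,0],[0,0,0]]}'
```

```text
time_s: 11.1
ee_pos: [568.2, -129.0, 36.7]
ee_rot: [-180.0, -0.0, 99.1]
force: [-0.1, 0.2, -3.7]
gripper_width: 37.3
time_s: 11.48
ee_pos: [568.3, -129.1, 35.0]
ee_rot: [180.0, 0.0, 99.1]
force: [-0.6, 0.6, -4.6]
gripper_width: 37.6
```

```bash
python3 -m creep '{"offset":[[0,0,0.0005],[0,0,0.0005],[0,0,0]],"rotation":[[0,0,0],[0,0,0],[0,0,0]]}';python3 -m creep '{"offset":[[0,0,0.0003],[0,0,0],[0,0,0]],"rotation":[[0,0,0],[0,0,0],[0,0,0]]}'
```

```text
time_s: 11.85
ee_pos: [568.3, -129.0, 33.9]
ee_rot: [-180.0, 0.0, 99.1]
force: [-1.2, -0.2, -4.2]
gripper_width: 37.4
time_s: 12.22
ee_pos: [568.4, -129.1, 33.9]
ee_rot: [180.0, 0.0, 99.1]
force: [-0.4, 0.0, -1.7]
gripper_width: 37.7
```

```bash
python3 -m creep '{"offset":[[0,0,0.0003],[0,0,0],[0,0,0]],"rotation":[[0,0,0],[0,0,0],[0,0,0]]}';python3 -m creep '{"offset":[[0,0,0],[0,0,0],[0,0,0],[0,0,0],[0,0,0]],"rotation":[[0,0,0],[0,0,0],[0,0,0],[0,0,0],[0,0,0]]}' 0; python3 -m creep '{"offset":[[0,0,0],[0,0,0],[0,0,-0.005],[0,0,-0.02],[0,0,-0.03]],"rotation":[[0,0,0],[0,0,0],[0,0,0],[0,0,0],[0,0,0]]}'; python3 -m creep '{"offset":[[0,0,-0.03],[0,0,-0.02],[0,0,-0.005],[0,0,0],[0,0,0]],"rotation":[[0,0,0],[0,0,0],[0,0,0],[0,0,0],[0,0,0]]}'
python3 - <<'E'
from h import *
p=camera_params("wrist");w=grab_frame("wrist")[...,::-1];cv2.imwrite("pics/w4.png",w)
cv2.imwrite("pics/s4.png",grab_frame("scene")[...,::-1])
a=cv2.imread("pics/s4.png")[90:210,190:350]
cv2.imwrite("pics/c4.png",np.hstack([cv2.resize(a,None,fx=2.5,fy=2.5),cv2.resize(w,(400,300))]))
E
```

```text
time_s: 12.6
ee_pos: [568.6, -129.1, 33.9]
ee_rot: [180.0, 0.0, 99.1]
force: [-0.2, 0.2, 3.5]
gripper_width: 37.8
time_s: 13.22
ee_pos: [568.3, -129.1, 33.3]
ee_rot: [-180.0, 0.0, 99.1]
force: [0.4, -0.7, 1.0]
gripper_width: 84.8
time_s: 13.85
ee_pos: [567.6, -128.9, 88.4]
ee_rot: [-179.9, -0.0, 99.1]
force: [-0.0, -0.8, 0.8]
gripper_width: 91.3
time_s: 14.48
ee_pos: [567.7, -128.9, 142.3]
ee_rot: [-179.9, -0.0, 99.1]
force: [-1.0, -0.8, -0.6]
gripper_width: 91.0
```

View pics/c4.png

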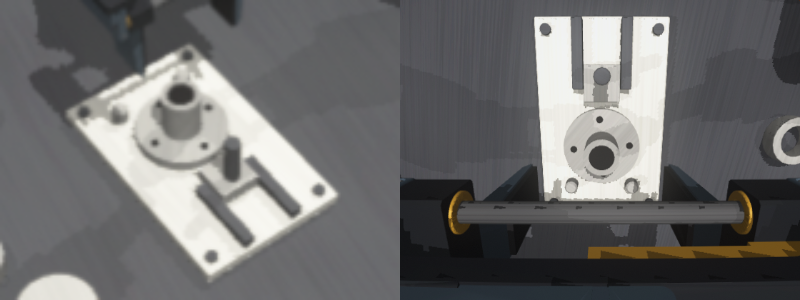

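The flange lies flat on the plate between the pins and the stop: both pins are visible at (571,185) and (631,185), and the post at (601,76). Next I'll measure the post, the pins and the plate yaw.

Run:
```python
from h import *
p=camera_params("wrist");im=cv2.imread("pics/w4.png")
cv2.imwrite("pics/w4z.png",cv2.resize(im[60:270,180:380],None,fx=2.8,fy=2.8,interpolation=cv2.INTER_CUBIC))
P=ray(p,[(203.5,41),(360.5,41)],14)
print("hole line yaw",np.degrees(np.arctan2(*(P[1]-P[0])[1::-1])))
print(ray(p,[(281.5,106)],80), env.state()['ee_pos'])
```

```text
hole line yaw 8.940049137118411
[[555.97584834 -50.56839615  80.        ]] [ 567.75377121 -128.95346981  142.33916974]
```

View pics/w4z.png

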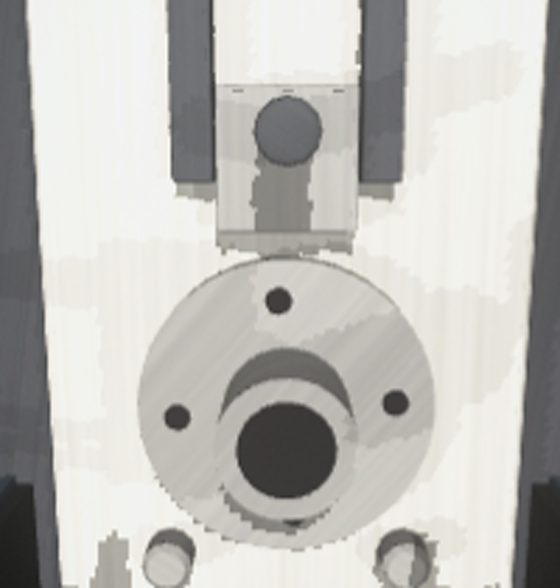

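```bash
python3 -m creep '{"offset":[[0.015,0,0],[0.032,0.001,0],[0.035,0,0],[0.030,0,0],[0.012,0,0]],"rotation":[[0,0,0],[0,0,0],[0,0,0],[0,0,0],[0,0,0]]}' 1 20; python3 -m creep '{"offset":[[0,0,0.01],[0,0,0.025],[0,0,0.03],[0,0,0.02],[0,0,0.009]],"rotation":[[0,0,0],[0,0,0],[0,0,0],[0,0,0],[0,0,0]]}'; python3 -m creep '{"offset":[[0,0,0.002],[0,0,0],[0,0,0],[0,0,0]],"rotation":[[0,0,0],[0,0,0],[0,0,0],[0,0,0]]}'
python3 - <<'E'
from h import *
w=grab_frame("wrist")[...,::-1];cv2.imwrite("pics/w5.png",w)
cv2.imwrite("pics/s5.png",grab_frame("scene")[...,::-1])
a=cv2.imread("pics/s5.png")[90:210,190:350]
cv2.imwrite("pics/c5.png",np.hstack([cv2.resize(a,None,fx=2.5,fy=2.5),cv2.resize(w,(400,300))]))
s=env.state();print(s['ee_pos'],s['ee_rot']);y=np.radians(s['ee_rot'][2]);d=np.array([556.2,-50.8])-s['ee_pos'][:2]
print("tool dx,dy to post",d@[np.cos(y),np.sin(y)],d@[np.sin(y),-np.cos(y)])
E
```

```text
time_s: 15.2
ee_pos: [549.1, -4.5, 143.2]
ee_rot: [-180.0, -0.0, 99.2]
force: [0.2, -0.2, -0.0]
gripper_width: 44.2
time_s: 15.82
ee_pos: [548.9, -7.4, 47.5]
ee_rot: [-179.8, -0.0, 99.0]
force: [-0.1, 0.6, 0.3]
gripper_width: 0.5
time_s: 16.32
ee_pos: [550.1, -6.5, 47.9]
ee_rot: [179.9, 0.0, 99.1]
force: [-0.1, 0.2, 0.2]
gripper_width: 0.4
[549.94014811  -6.40017065  47.73429933] [1.79956968e+02 1.30804247e-02 9.90612244e+01]
tool dx,dy to post -44.83160957113044 -0.8107868963451281
```

View pics/c5.png

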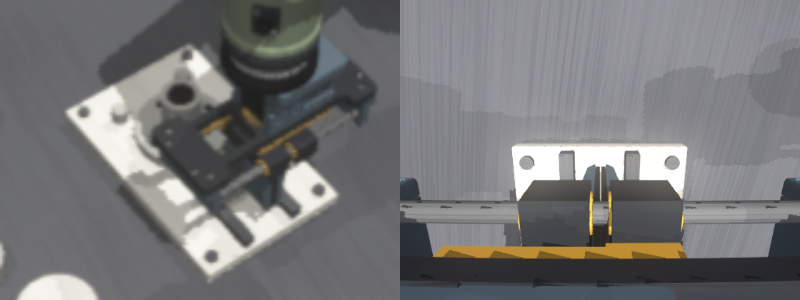

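```bash
python3 -m creep '{"offset":[[-0.004,-0.0004,0],[-0.005,-0.0004,0],[-0.005,0,0],[-0.003,0,0],[-0.001,0,0]],"rotation":[[0,0,0],[0,0,0],[0,0,0],[0,0,0],[0,0,0]]}'; python3 -m creep '{"offset":[[-0.001,0,0],[-0.001,0,0],[-0.001,0,0],[-0.001,0,0],[-0.001,0,0]],"rotation":[[0,0,0],[0,0,0],[0,0,0],[0,0,0],[0,0,0]]}'; python3 -m creep '{"offset":[[-0.001,0,0],[-0.001,0,0],[-0.001,0,0],[-0.001,0,0],[-0.001,0,0]],"rotation":[[0,0,0],[0,0,0],[0,0,0],[0,0,0],[0,0,0]]}'
```

```text
time_s: 17.05
ee_pos: [551.9, -24.6, 47.3]
ee_rot: [180.0, 0.0, 99.0]
force: [0.2, -0.6, -0.5]
gripper_width: 0.6
time_s: 17.68
ee_pos: [552.5, -29.2, 47.3]
ee_rot: [-180.0, -0.0, 99.1]
force: [0.1, 3.0, 0.1]
gripper_width: 0.5
time_s: 18.3
ee_pos: [553.3, -34.2, 47.3]
ee_rot: [-180.0, -0.0, 99.0]
force: [-0.7, 3.7, -0.3]
gripper_width: 0.4
```

```bash
python3 -m creep '{"offset":[[-0.001,0,0],[-0.001,0,0],[-0.001,0,0],[-0.001,0,0],[-0.0005,0,0]],"rotation":[[0,0,0],[0,0,0],[0,0,0],[0,0,0],[0,0,0]]}'
python3 - <<'E'
from h import *
w=grab_frame("scene")[...,::-1];cv2.imwrite("pics/s6.png",cv2.resize(w[90:210,190:350],None,fx=4,fy=4,interpolation=cv2.INTER_CUBIC))
E
```

```text
time_s: 18.92
ee_pos: [554.0, -38.7, 47.3]
ee_rot: [-180.0, 0.0, 99.1]
force: [-0.4, 3.6, 0.6]
gripper_width: 0.2
```

View pics/s6.png

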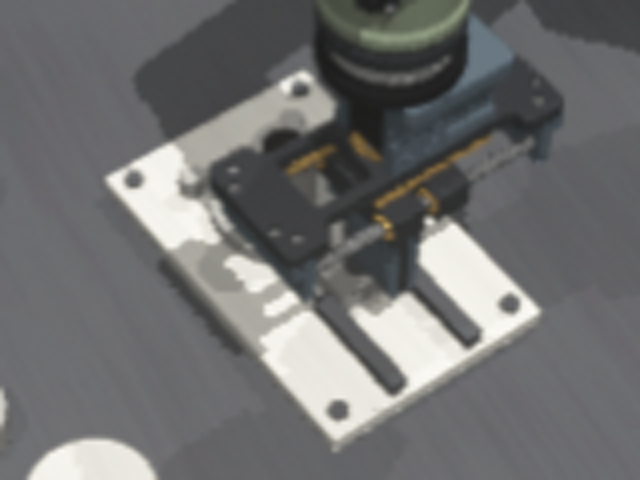

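The view is mostly hidden by the gripper at (390,220), but the stop is advancing. I'll keep going slowly while watching the force.

```bash
python3 -m creep '{"offset":[[-0.0005,0,0],[-0.0005,0,0],[-0.0005,0,0],[-0.0005,0,0],[-0.0005,0,0]],"rotation":[[0,0,0],[0,0,0],[0,0,0],[0,0,0],[0,0,0]]}';python3 -m creep '{"offset":[[-0.0005,0,0],[-0.0005,0,0],[-0.0005,0,0],[-0.0005,0,0],[-0.0005,0,0]],"rotation":[[0,0,0],[0,0,0],[0,0,0],[0,0,0],[0,0,0]]}'
```

```text
time_s: 19.6
ee_pos: [554.4, -41.2, 47.3]
ee_rot: [-180.0, 0.0, 99.1]
force: [-1.3, 2.2, 0.3]
gripper_width: 0.4
time_s: 20.23
ee_pos: [554.8, -43.7, 47.3]
ee_rot: [-180.0, 0.0, 99.1]
force: [-0.8, 3.8, -0.3]
gripper_width: 0.7
```

```bash
python3 -m creep '{"offset":[[-0.0003,0,0],[-0.0003,0,0],[-0.0003,0,0]],"rotation":[[0,0,0],[0,0,0],[0,0,0]]}';python3 -m creep '{"offset":[[-0.0003,0,0],[-0.0003,0,0],[-0.0003,0,0]],"rotation":[[0,0,0],[0,0,0],[0,0,0]]}'
```

```text
time_s: 20.6
ee_pos: [555.0, -44.5, 47.3]
ee_rot: [-180.0, 0.0, 99.1]
force: [-1.3, 4.0, 0.4]
gripper_width: -0.1
time_s: 20.98
ee_pos: [555.1, -45.4, 47.3]
ee_rot: [-180.0, 0.0, 99.1]
force: [-1.2, 2.9, 0.7]
gripper_width: 0.3
```

```bash
python3 -m creep '{"offset":[[-0.0003,0,0],[-0.0003,0,0]],"rotation":[[0,0,0],[0,0,0]]}'
```

```text
time_s: 21.22
ee_pos: [555.2, -45.9, 47.3]
ee_rot: [-180.0, -0.0, 99.1]
force: [-1.5, 2.4, -0.4]
gripper_width: 0.4
```

```bash
python3 -m creep '{"offset":[[-0.0002,0,0],[-0.0002,0,0],[-0.0002,0,0]],"rotation":[[0,0,0],[0,0,0],[0,0,0]]}'
```

```text
time_s: 21.6
ee_pos: [555.2, -46.2, 47.4]
ee_rot: [-180.0, -0.0, 99.0]
force: [-1.9, 5.7, 0.2]
gripper_width: 0.4
```

```bash
python3 -m creep '{"offset":[[-0.0002,0,0],[-0.0002,0,0],[-0.0002,0,0]],"rotation":[[0,0,0],[0,0,0],[0,0,0]]}'
```

```text
time_s: 21.98
ee_pos: [555.2, -46.3, 47.3]
ee_rot: [-180.0, -0.1, 99.0]
force: [-1.3, 7.5, -0.0]
gripper_width: 0.1
```

```bash
python3 -m creep '{"offset":[[-0.0002,0,0],[-0.0002,0,0]],"rotation":[[0,0,0],[0,0,0]]}'
```

```text
time_s: 22.22
ee_pos: [555.3, -46.4, 47.4]
ee_rot: [-180.0, -0.1, 99.0]
force: [-1.3, 7.9, 1.2]
gripper_width: 0.6
```

Home contact is made and the force is rising gently, at about 4 to 6 N per mm. I'll ramp towards 19.5 N.

```bash
python3 -m creep '{"offset":[[-0.0004,0,0],[-0.0004,0,0],[0,0,0]],"rotation":[[0,0,0],[0,0,0],[0,0,0]]}'
```

```text
time_s: 22.6
ee_pos: [555.3, -46.6, 47.4]
ee_rot: [-180.0, -0.2, 99.0]
force: [-1.7, 9.8, 0.8]
gripper_width: 0.4
```

```bash
python3 -m creep '{"offset":[[-0.0004,0,0],[0,0,0]],"rotation":[[0,0,0],[0,0,0]]}'
```

```text
time_s: 22.85
ee_pos: [555.3, -46.6, 47.4]
ee_rot: [-180.0, -0.2, 99.0]
force: [-0.8, 10.6, 1.1]
gripper_width: 0.4
```

```bash
python3 -m creep '{"offset":[[-0.0005,0,0],[-0.0005,0,0],[0,0,0],[0,0,0]],"rotation":[[0,0,0],[0,0,0],[0,0,0],[0,0,0]]}'
```

```text
time_s: 23.35
ee_pos: [555.3, -46.8, 47.4]
ee_rot: [-180.0, -0.3, 99.0]
force: [-1.6, 14.6, 2.0]
gripper_width: 0.6
```

```bash
python3 -m creep '{"offset":[[-0.0005,0,0],[0,0,0],[0,0,0]],"rotation":[[0,0,0],[0,0,0],[0,0,0]]}'
```

```text
time_s: 23.72
ee_pos: [555.3, -46.9, 47.4]
ee_rot: [-180.0, -0.3, 98.9]
force: [-3.1, 15.0, 2.1]
gripper_width: 0.5
```

```bash
python3 -m creep '{"offset":[[-0.0005,0,0],[-0.0003,0,0],[0,0,0],[0,0,0]],"rotation":[[0,0,0],[0,0,0],[0,0,0],[0,0,0]]}'
python3 - <<'E'
from h import *
print(env.state()['force'])
E
```

```text
time_s: 24.22
ee_pos: [555.3, -47.0, 47.4]
ee_rot: [-180.0, -0.4, 98.9]
force: [-2.2, 18.6, 2.5]
gripper_width: 0.8
[-2.22903968 18.60975229  2.51034607]
```

```bash
python3 -m creep '{"offset":[[-0.0002,0,0],[0,0,0],[0,0,0],[0,0,0],[0,0,0]],"rotation":[[0,0,0],[0,0,0],[0,0,0],[0,0,0],[0,0,0]]}';python3 -m creep '{"offset":[[0,0,0],[0,0,0],[0,0,0],[0,0,0],[0,0,0]],"rotation":[[0,0,0],[0,0,0],[0,0,0],[0,0,0],[0,0,0]]}'; python3 -m creep '{"offset":[[0,0,0],[0,0,0],[0,0,0],[0,0,0],[0,0,0]],"rotation":[[0,0,0],[0,0,0],[0,0,0],[0,0,0],[0,0,0]]}'
```

```text
time_s: 24.85
ee_pos: [555.3, -47.0, 47.4]
ee_rot: [-180.0, -0.4, 98.9]
force: [-2.4, 18.7, 3.4]
gripper_width: 0.5
time_s: 25.48
ee_pos: [555.3, -47.0, 47.4]
ee_rot: [-180.0, -0.4, 98.9]
force: [-1.5, 18.6, 2.4]
gripper_width: 0.4
time_s: 26.1
ee_pos: [555.3, -47.0, 47.4]
ee_rot: [-180.0, -0.4, 98.9]
force: [-3.3, 18.4, 2.8]
gripper_width: 0.2
```

Held at about 18.6 N for 1.9 s. I'll back off gently, straight along +x.

```bash
python3 -m creep '{"offset":[[0.001,0,0],[0.001,0,0],[0.001,0,0],[0.001,0,0],[0.001,0,0]],"rotation":[[0,0,0],[0,0,0],[0,0,0],[0,0,0],[0,0,0]]}';python3 -m creep '{"offset":[[0.001,0,0],[0.002,0,0],[0.003,0,0],[0.005,0,0],[0.007,0,0]],"rotation":[[0,0,0],[0,0,0],[0,0,0],[0,0,0],[0,0,0]]}'; python3 -m creep '{"offset":[[0.007,0,0],[0.003,0,0],[0,0,-0.01],[0,0,-0.03],[0,0,-0.04]],"rotation":[[0,0,0],[0,0,0],[0,0,0],[0,0,0],[0,0,0]]}';python3 -m creep '{"offset":[[0,0,-0.04],[0,0,-0.03],[-0.03,0,-0.01],[-0.04,0,0],[-0.05,0,0]],"rotation":[[0,0,0],[0,0,0],[0,0,0],[0,0,0],[0,0,0]]}';python3 -m creep '{"offset":[[-0.04,0,0],[-0.02,0,0],[0,0,0],[0,0,0],[0,0,0]],"rotation":[[0,0,0],[0,0,0],[0,0,0],[0,0,0],[0,0,0]]}'
python3 - <<'E'
from h import *
np.save("w7.npy",[camera_params("wrist")],allow_pickle=True)
w=grab_frame("wrist")[...,::-1];cv2.imwrite("pics/w7.png",w)
s=grab_frame("scene")[...,::-1];cv2.imwrite("pics/s7.png",s)
cv2.imwrite("pics/c7.png",np.hstack([cv2.resize(s,(400,300)),cv2.resize(w,(400,300))]))
print(env.state()['ee_pos'],env.state()['force'])
E
```

```text
time_s: 26.72
ee_pos: [555.4, -46.3, 47.4]
ee_rot: [180.0, 0.0, 99.1]
force: [-0.8, 2.2, 0.4]
gripper_width: 0.3
time_s: 27.35
ee_pos: [552.5, -28.2, 47.4]
ee_rot: [180.0, 0.0, 99.0]
force: [-0.4, 0.6, -0.4]
gripper_width: 0.8
time_s: 27.98
ee_pos: [550.4, -18.7, 128.1]
ee_rot: [-179.9, -0.0, 99.0]
force: [0.4, 0.2, -0.8]
gripper_width: 0.7
time_s: 28.6
ee_pos: [570.1, -137.9, 208.6]
ee_rot: [179.9, 0.0, 99.1]
force: [1.4, 0.1, -0.2]
gripper_width: 0.7
time_s: 29.22
ee_pos: [579.1, -194.9, 207.6]
ee_rot: [180.0, -0.0, 99.1]
force: [-0.5, 0.6, -0.5]
gripper_width: 0.5
[ 579.20988907 -195.25844006  207.54904647] [ 0.58865734 -0.33858995 -0.71704249]
```

View pics/c7.png

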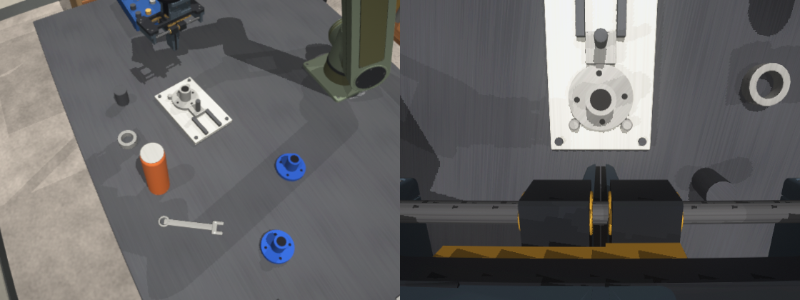

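Run:
```python
from h import *
w=cv2.imread("pics/w7.png");s=cv2.imread("pics/s7.png")
a=cv2.resize(w[0:215,205:375],None,fx=2.79,fy=2.79,interpolation=cv2.INTER_CUBIC)[:600]
b=cv2.resize(s[100:205,212:332],None,fx=2.6,fy=2.6,interpolation=cv2.INTER_CUBIC)
c=np.zeros((600,a.shape[1]+b.shape[1],3),np.uint8);c[:a.shape[0],:a.shape[1]]=a;c[:b.shape[0],a.shape[1]:]=b
cv2.imwrite("pics/c8.png",c)
```

```text
(no output)
```

View pics/c8.png

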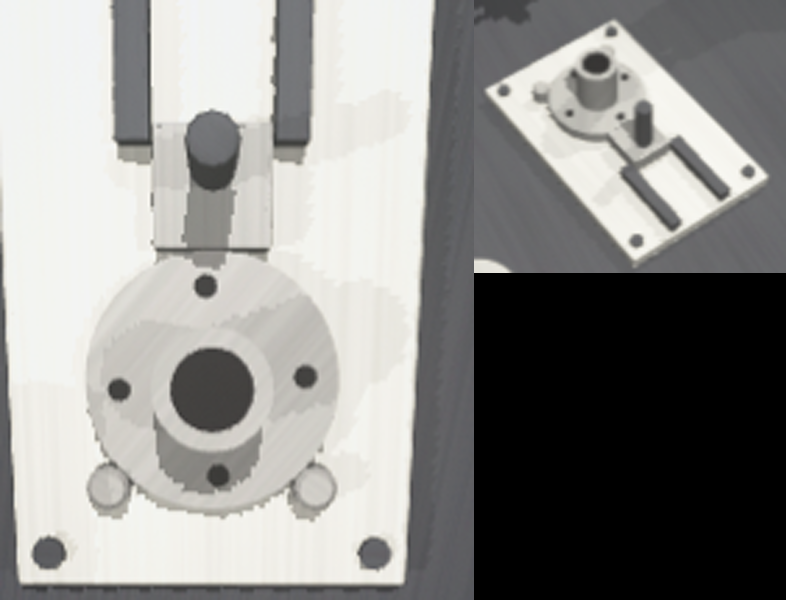

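Run:
```python
from h import *
p=np.load("w7.npy",allow_pickle=True)[0]
X=ray(p,[(281.3,88.7)],30.5)[0];Y=ray(p,[(205+212/2.79,388/2.79)],70)[0]
print(X,Y,np.hypot(*(X-Y)[:2]))
print(env.job_done(),env.state()['time_s'])
```

```text
[564.42162182 -97.12822902  30.5       ] [ 571.08174171 -141.27802379   70.        ] 44.64931774396457
the job is handed in; nothing more can be done
the job is handed in; nothing more can be done
```

The job is handed in: the bare steel flange sits flat on the nest plate, touching both pins and the stop. I gripped it by the hub and set it down about 11 mm short of home. I then pushed the stop's post with the closed fingers until the flange was against both pins.

- **Push:** I held about 18.6 N for roughly 1.9 s. By the stated rule that is about 9 N on each pin; the pin forces themselves were not measured. I then backed straight off.
- **Last picture:** the disc rim meets both pins and the stop's front face, and the robot is clear of everything. The stop's face measured 44.6 mm from the flange axis, against 45 mm expected. That is within the roughly 2 mm calibration error, so the contact is judged from the picture and the force record.
- **Other checks:** nothing else on the bench was touched. The last time I read was 29.2 s, just before handing in.
- **Disagreement:** the early camera views differed by up to 5 mm on where the post was. The close-up wrist view settled it, and that matched where the fingers met the post.

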